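Lock the feeder shaft: line up the slotted disc and push the bar through

TASK

Lock the rotary feeder shaft on the bench: with the fingertips, push the peg on the slotted steel disc round until the disc's slot lines up with the lock bar, then push the bar by its upright plate through the slot until it is fully home. Only push: do not take hold of the peg or the plate, do not ram the bar against the disc, and leave the vials, the brass weight and the jar where they stand. Finish with the robot clear of everything.

Things in the scene. Friction and masses are not known exactly. Their poses are not given: they have to be found in the camera images.
- shaft_lock: The fixed shaft lock, screwed to an aluminium base plate 90 x 264 x 8 mm lying on the bench. Origin: on the disc's vertical axis, at bench height. Its z is up; its y axis is the direction in which the bar is pushed. The plate spans x -45 to 45, y -200 to 64 mm in this frame. The bar (centre line x = 0) runs through a grey guide block (x -24 to 24, y -90 to -48, top at z 33 mm), then through the disc's slot, into a grey keeper block (x -24 to 24, y 42 to 60, top at z 33 mm).
- disc (a joint): Angle (rad) of the steel disc, 72 mm in diameter, top face 34 mm above the bench, on the shaft lock's origin. It grows counter-clockwise seen from above, range -0.35 to 3.49. A straight slot 18 mm wide, open at the top, runs right across the disc through its centre. At 0 and at pi (3.142) the slot lies along the bar, so either serves; starts lie between, at 0.5 to 2.64. The disc is stiff (about 2 N at the peg) and stays where it is left.
- peg_top (a point): Centre of the top of the round upright peg on the disc, 14 mm in diameter, top 72 mm above the bench (38 mm tall above the disc, with a flat collar 19 mm across and 3 mm high at its foot), 26 mm from the disc's axis, square to the slot: in the shaft lock's frame it points along +x when the disc reads 0, +y at pi/2, -x at pi. Its z is up.
- lock_bar (a joint): Travel (m) of the lock bar towards +y of the shaft lock: 0 fully drawn back (starts 0 to 0.005), 0.096 fully home, its end stop. The bar is 12 x 12 mm, centre 22 mm above the bench, with a round nose; pushing it takes about 2 N. Off line it meets the disc's rim and goes no farther than about 0.008; the round nose draws the slot into line if it is within about 0.1 rad.
- plate_top (a point): Middle of the top edge of the bar's upright push plate, at the tail of the bar: 36 mm wide (x), 8 mm thick (y), top 72 mm above the bench, moving with the bar. In the shaft lock's frame it lies at x = 0, y = -0.190 m + the bar's travel. Push its back face (the side away from the disc) towards +y. At home its front meets the guide block.
- bar_nose (a point): Tip of the bar's nose, 22 mm above the bench; in the shaft lock's frame at x = 0, y = -0.044 m + the bar's travel.
- vial_2_mid (a point): Centre of a loose glass sample vial with black cap, 27 mm in diameter, 56 mm high, standing; bystander.
- vial_4_mid (a point): Centre of a second such vial, 27 mm in diameter, 56 mm high, standing; bystander.
- weight_100_mid (a point): Centre of a loose brass weight with a knob, 25 mm in diameter, 30 mm high; bystander.
- jar_3_mid (a point): Centre of a loose plastic sample jar with a screw lid, 52 mm in diameter, 67 mm high; bystander.

How it is judged:
By the outcome, as a careful person would: the job done as asked, in the order asked, and still so for the second after the job is handed in, with the robot touching nothing.
It also fails if it takes over 53 s, if anything falls off the work surface, if the arm or the gripper's body presses on something with over 40 N, if the wrist force passes 120 N, or if a joint passes its speed limit or range.

ROBOT

A 6-joint arm with a two-finger parallel gripper is mounted at the origin on a cart in front of the work surface, level with it; the furniture and walls round the work are solid. World frame = base frame: x ahead of the robot, y to its left, z up, the work surface at z = 0. Lengths are in m, angles in rad, forces in N, time in s.
With the tool pointing down it reaches from about 0.35 to 0.975 m from the base axis. Payload 4.9 kg.
Tool frame: the origin (TCP) lies midway between the tips of the shut fingers; the grasp point (between the pads) lies 19 mm behind it; z points along the fingers, y is the direction in which the jaws open and shut (so a half turn about z gives the same grasp; the last joint's range is limited). The gripper opens to 85 mm and grips with 20 to 120 N. Pads are 22 mm wide; open, the fingers measure 114 mm over their backs; the gripper's body (76 mm by 85 mm) begins 54 mm behind the grasp point. The pads swing forward as they close: fully open they stand 13 mm farther back than shut.
Start: joints at [-1.275, 0.053, 1.613, -0, 1.476, -0.119], TCP at [0.252, -0.572, 0.211] pointing down, gripper open.
Joint ranges: [-3.01, 3.01], [-1.01, 2.22], [0.06, 2.58], [-1.02, 4.17], [0.09, 2.62], [-3.14, 3.14]. Speed limits (rad/s): [2.57, 2.57, 3.14, 3.14, 3.14, 3.14].

INTERFACE

Orientations are given as a unit quaternion [w, x, y, z].
In Python, from plant import manip, cams gives the robot as it stands.
- The arm moves only by the tool jog_arm, never from a script. Its argument "targets" is a list of rows, each a list of 4 numbers: the shift along the tool's x, y, z in m, then the turn about the tool's z in degrees. A call has 1 to 5 rows; each row is the pose to reach, as a shift and turn from the pose commanded when the call began, along the tool's axes at that moment; what a row does not reach only later rows make up. A row lasts 1/12 s, in which the tool goes at most 41.7 mm and 7.16 degrees, less where a joint would pass 70% of its speed; a pose out of reach is approached as far as the arm can. A call with a gripper value outside its range is refused whole. "fingers" is the opening, from 0 (shut) to 1 (fully open), set as the call begins (left out, the last holds). The fingers move at their own pace and stop on an object; the grip force is fixed at half the most. Time passes only in rows, so rows that repeat a pose let the fingers close. It gives the time, the measured TCP pose, the force and the opening at its end, in the units of the state.
- manip.state(): the state, without advancing time (a new reading comes with each control period).
- cams.grab_frame(name): name is "side" or "top" or "wrist"; returns the picture (384x512x3 uint8, red, green, blue); there is no depth.
- cams.get_calibration(name): a dict with "camera_matrix" (3x3 intrinsics, pixels), "cam_to_world" (4x4, takes a point from camera to world coordinates). Camera axes: x right, y up, looking along -z (the intrinsics and any distortion apply to the point x, -y, -z); pixel columns grow to the right and rows downward; lengths in m; the calibration is good to about 2 mm. A picture is of the moment at which its call begins: read the wrist's pose just before it. get_calibration takes no time and is no camera call; for the wrist camera it gives the pose at the moment of the call.
- manip.job_done(): hands the job in, once; it reports no verdict.
The state is a dict: "time": time; "joint_pos": joint angles; "joint_vel": joint speeds; "joint_efforts": joint torques, N m; "tool_pos": TCP position; "tool_rot": TCP orientation; "contact_force": force on the tool from outside, world axes, zero at the start; "ft_torque": the same for the moment, N m; "gripper_width": opening from 0.0 (shut) to 1.0 (fully open).
Only numpy, scipy, OpenCV 4.12 (cv2) and the standard library are available. Lean on these libraries where they do the work, as an engineer would, in place of code of your own. Each camera call takes 0.05 s, during which the arm holds its last target. There are 200 camera calls.

## Working session

There is one attempt and no reset: what is moved stays moved. The work goes in short steps, Python scripts to look and compute and a tool call to move; the robot and the scene stay as the last step left them, time stands still between calls to the robot, and variables do not carry over. Pictures are saved under pics/ and viewed, about 8 in all and at most 12, crops included, and the job is handed in when it is done.

Besides the shell and the picture viewer there is one more tool, called after "Request:" in YAML: its name, and indented under it one key for each argument. jog_arm: Moves the arm, as the interface text tells. Its arguments: {"type":"object","properties":{"targets":{"type":"array"},"fingers":{"type":"number"}},"required":["targets"]}

```bash
ls; mkdir -p pics
python3 - <<'E'
from plant import manip,cams
import cv2,numpy as np
for n in("top","side"):
    cv2.imwrite(f"pics/{n}0.png",cams.grab_frame(n)[:,:,::-1])
    c=cams.get_calibration(n);print(n,{k:np.round(v,4).tolist() if not isinstance(v,str) else v for k,v in c.items()})
s=manip.state();print(s)
E
```

```text
pics
top {'camera_matrix': [[401.7734, 0.0, 257.5739], [0.0, 401.7734, 193.7207], [0.0, 0.0, 1.0]], 'cam_to_world': [[-0.0263, 0.9872, -0.1576, 0.4382], [-0.9996, -0.0244, 0.0144, -0.0727], [0.0104, 0.1579, 0.9874, 1.0862], [0.0, 0.0, 0.0, 1.0]]}
side {'camera_matrix': [[453.4591, 0.0, 261.6389], [0.0, 453.4591, 187.2944], [0.0, 0.0, 1.0]], 'cam_to_world': [[-0.9904, 0.0632, -0.1228, 0.4526], [-0.1378, -0.3895, 0.9107, 0.9565], [0.0097, 0.9189, 0.3945, 0.5215], [0.0, 0.0, 0.0, 1.0]]}
{'time': 0.1, 'joint_pos': array([-1.27498769e+00,  5.33113508e-02,  1.61412935e+00,  1.27327230e-06,
        1.47604300e+00, -1.18982571e-01]), 'joint_vel': array([ 8.60685723e-04, -9.29726591e-05, -4.38804670e-03, -8.53407356e-04,
       -3.41934134e-04, -1.28003498e-03]), 'joint_efforts': array([ 9.63926723e-04, -3.94901741e+01, -3.71363068e+01, -9.45578813e-05,
        3.94356539e-03,  5.01805062e-06]), 'tool_pos': array([ 0.25170835, -0.57141601,  0.20998963]), 'tool_rot': array([-9.41887195e-04,  9.78570085e-01,  2.05911863e-01, -8.28565590e-05]), 'contact_force': array([-0.72073841,  0.14002899, -0.75988295]), 'ft_torque': array([0.06407078, 0.01645094, 0.01418609]), 'gripper_width': 0.994512967669386}
```

View pics/top0.png

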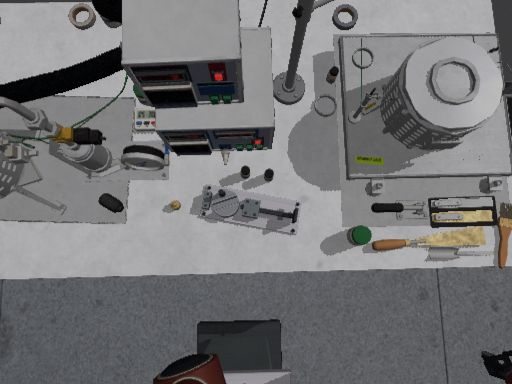

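View pics/side0.png

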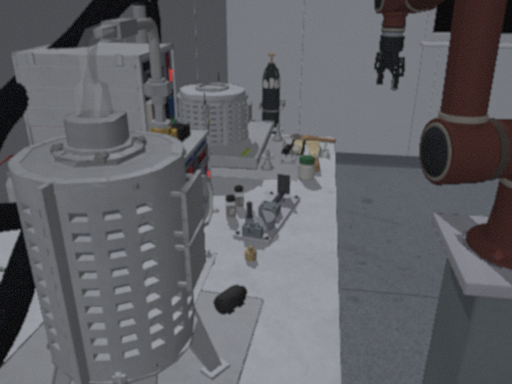

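The top view shows the lock at about (250,208): disc near (227,203), plate near (292,214), vials at (245,172) and (268,175), brass weight (175,205), jar (360,235). I'll enlarge it.

```bash
cat > h.py <<'E'
import cv2,numpy as np
from plant import manip,cams
def ray(c,u,v):
    K=c["camera_matrix"];T=c["cam_to_world"]
    d=T[:3,:3]@np.array([(u-K[0,2])/K[0,0],-(v-K[1,2])/K[1,1],-1.]);return T[:3,3],d
def onz(c,u,v,z):
    o,d=ray(c,u,v);return o+d*(z-o[2])/d[2]
def proj(c,p):
    T=c["cam_to_world"];q=T[:3,:3].T@(np.asarray(p)-T[:3,3]);K=c["camera_matrix"]
    return np.array([K[0,2]-K[0,0]*q[0]/q[2],K[1,2]+K[1,1]*q[1]/q[2]])
E
python3 - <<'E'
import cv2,numpy as np
t=cv2.imread("pics/top0.png")[155:245,190:310];s=cv2.imread("pics/side0.png")[165:255,220:340]
o=np.vstack([cv2.resize(x,None,fx=5,fy=5,interpolation=cv2.INTER_CUBIC)[:300] if 0 else cv2.resize(x,(600,450),interpolation=cv2.INTER_CUBIC) for x in (t,)])
cv2.imwrite("pics/tc.png",o);cv2.imwrite("pics/sc.png",cv2.resize(s,(600,450),interpolation=cv2.INTER_CUBIC))
E
```

```text
(no output)
```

View pics/tc.png

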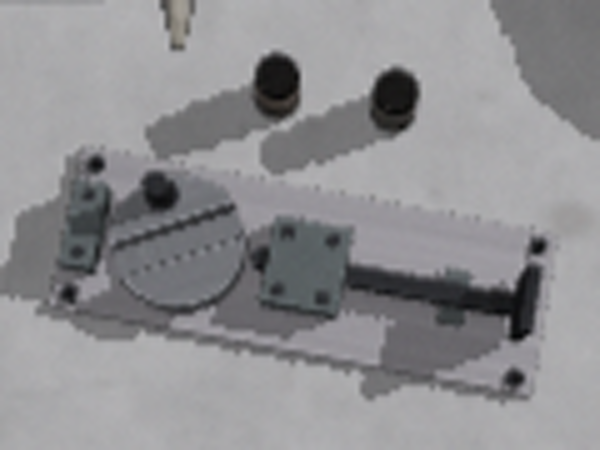

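Slot lies about 0.5 rad CCW of the bar; the peg is on the far (+x) side, at crop (158,183), so the short way is clockwise to 0. Next: lock pose from the plate corners.

Run:
```python
from h import *
from scipy.optimize import least_squares
c=cams.get_calibration("top")
f=lambda u,v,z:onz(c,190+(u+.5)/5-.5,155+(v+.5)/5-.5,z)
# corners in lock frame (x,y): keeper-left end y=64
L=np.array([[45,64],[-45,64],[45,-200],[-45,-200]])/1e3
P=np.array([f(u,v,.008)[:2] for u,v in [(82,147),(45,312),(557,232),(528,400)]])
def tr(p,L): a=p[2];return L@np.array([[np.cos(a),np.sin(a)],[-np.sin(a),np.cos(a)]])+p[:2]
r=least_squares(lambda p:(tr(p,L)-P).ravel(),[.5,0,0],x_scale=[.01,.01,.1]);p=r.x
print(p,np.degrees(p[2]),np.round((tr(p,L)-P)*1e3,1).tolist())
inv=lambda w:(w[:2]-p[:2])@np.array([[np.cos(p[2]),-np.sin(p[2])],[np.sin(p[2]),np.cos(p[2])]])
for n,u,v,z in [("disc",178,243,.034),("peg",158,187,.072),("plate",530,300,.072),("vial",277,78,.056),("vial",396,92,.056)]:
    w=f(u,v,z);print(n,w.round(4),inv(w).round(4))
for n,z,u,v in[("weight",.03,175,205),("jar",.067,360,235)]:
    w=onz(c,u,v,z);print(n,w.round(4),inv(w).round(4))
```

```text
[ 0.58286079 -0.00068699 -0.20625869] -11.817752304515048 [[-0.5, 1.4], [1.1, -0.5], [-1.4, 0.1], [0.9, -1.0]]
disc [ 0.5829 -0.002   0.034 ] [ 0.0003 -0.0013]
peg [0.6068 0.0053 0.072 ] [0.0222 0.0107]
plate [ 0.544  -0.1826  0.072 ] [-0.0008 -0.186 ]
vial [ 0.6658 -0.0565  0.056 ] [ 0.0926 -0.0376]
vial [ 0.6568 -0.1186  0.056 ] [ 0.0966 -0.1003]
weight [0.582 0.131 0.03 ] [-0.0279  0.1287]
jar [ 0.4885 -0.3443  0.067 ] [-0.0219 -0.3557]
```

Run:
```python
import cv2
s=cv2.imread("pics/side0.png")[110:260,140:340];cv2.imwrite("pics/sc2.png",cv2.resize(s,(800,600),interpolation=cv2.INTER_CUBIC))
```

```text
(no output)
```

View pics/sc2.png

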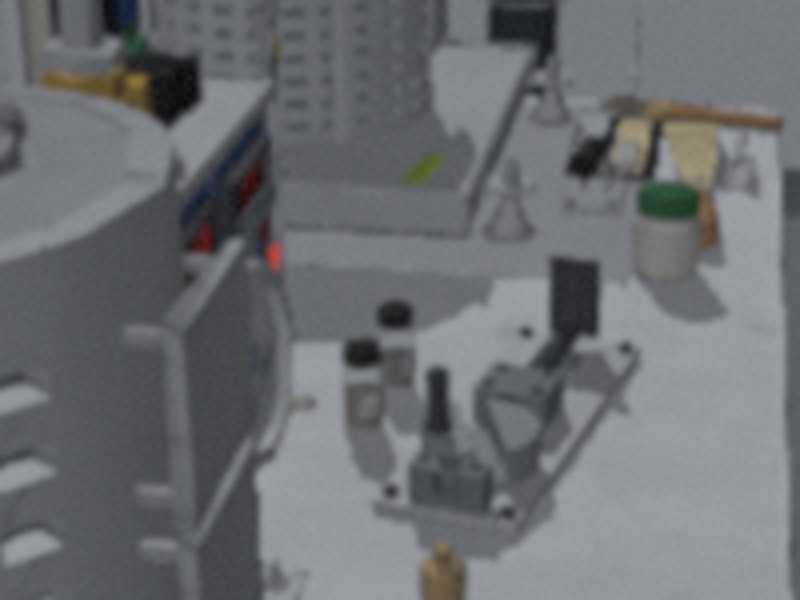

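The side view shows vials at crop (362,380) and (395,345), peg (437,400), plate (575,295), weight (442,575), an instrument front with a red lamp (275,257), and a nozzle (303,403). I'll triangulate those last two for clearance and plan the approach.

```bash
cat >> h.py <<'E'
LP=np.array([.5829,-.0007]);A=-.2063
def l2w(x,y): return LP+np.array([np.cos(A)*x-np.sin(A)*y,np.sin(A)*x+np.cos(A)*y])
def shift(xyz,s=None):
    "tool-frame shift to a world point, plus turn needed (deg) so tool x = lock x"
    from scipy.spatial.transform import Rotation as R
    s=s or manip.state();q=s["tool_rot"];r=R.from_quat([q[1],q[2],q[3],q[0]]).as_matrix()
    yaw=np.arctan2(r[1,0],r[0,0]);return np.round(r.T@(np.array(xyz)-s["tool_pos"]),4),np.degrees(yaw-A).round(1)
E
python3 - <<'E'
from h import *
ct,cs=[cams.get_calibration(n) for n in("top","side")]
def tri(a,b):
    o,d=ray(ct,*a);p,e=ray(cs,*b);t,s=np.linalg.lstsq(np.c_[d,-e],p-o,rcond=None)[0]
    return (o+t*d).round(3),(p+s*e).round(3)
print(tri((258,142),(208.75,174.25)),tri((225,164),(215.7,210.7)))
w=l2w(.020,.052);print(w,shift([*w,.21]))
E
```

```text
(array([ 0.73 , -0.092,  0.094]), array([ 0.731, -0.092,  0.094])) (array([ 0.689, -0.003,  0.036]), array([ 0.693, -0.002,  0.037]))
[0.61312758 0.04610057] (array([ 0.5796, -0.4195,  0.0009]), np.float64(35.6))
```

Request:
jog_arm:
  targets:
    - [0.033,-0.024,0,0]
    - [0.066,-0.048,0,0]
    - [0.099,-0.072,0,0]
    - [0.132,-0.096,0,0]
    - [0.165,-0.12,0,0]
  fingers: 0

```text
time: 0.52
tool_pos: [0.3549, -0.3938, 0.2105]
tool_rot: [-0.0, 0.979, 0.206, -0.0]
contact_force: [-0.2, -0.3, -0.6]
gripper_width: 0.298
```

Request:
jog_arm:
  targets:
    - [0.033,-0.024,0,0]
    - [0.066,-0.048,0,0]
    - [0.099,-0.072,0,0]
    - [0.132,-0.096,0,0]
    - [0.165,-0.12,0,0]

```text
time: 0.93
tool_pos: [0.4575, -0.2173, 0.2108]
tool_rot: [-0.0, 0.979, 0.206, -0.0]
contact_force: [0.0, -0.3, -0.5]
gripper_width: -0.003
```

Request:
jog_arm:
  targets:
    - [0.033,-0.024,0,7]
    - [0.066,-0.048,0,14]
    - [0.099,-0.072,0,21]
    - [0.132,-0.096,0,28]
    - [0.165,-0.12,0,35]

```text
time: 1.35
tool_pos: [0.5517, -0.056, 0.2107]
tool_rot: [0.0, 0.997, -0.076, -0.0]
contact_force: [0.6, -0.3, -0.5]
gripper_width: 0.001
```

Run:
```python
from h import *
s=manip.state();print(s["tool_pos"],s["tool_rot"],s["gripper_width"],s["contact_force"])
w=l2w(.02,.052);print(shift([*w,.21]))
cv2.imwrite("pics/w1.png",cams.grab_frame("wrist")[:,:,::-1])
c=cams.get_calibration("wrist")
for p in [(0,0,.034),(.0228,.0125,.072),(.045,.064,.008),(0,-.190,.072)]: print(p,proj(c,[*l2w(*p[:2]),p[2]]))
```

```text
[ 0.5516785  -0.05603007  0.21069536] [ 1.30185285e-05  9.97123959e-01 -7.57874875e-02 -2.58873099e-04] 0.0006649238624516287 [ 0.61279112 -0.31082192 -0.46348281]
(array([ 0.0453, -0.1102,  0.0007]), np.float64(3.1))
(0, 0, 0.034) [201.29931029 139.05792072]
(0.0228, 0.0125, 0.072) [182.13436016 121.44011835]
(0.045, 0.064, 0.008) [147.6349451  91.909146 ]
(0, -0.19, 0.072) [389.82466229 156.08628887]
```

View pics/w1.png

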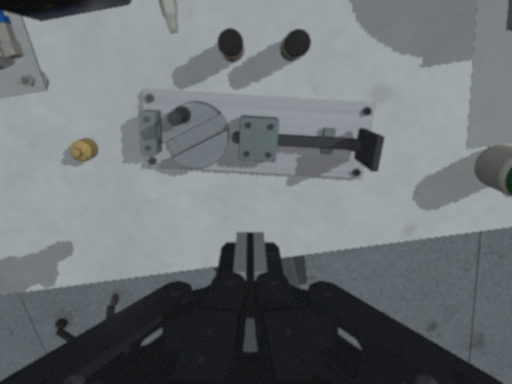

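The wrist view shows disc (197,135), peg top (177,116), plate (375,150), weight (83,150). These lie a few pixels off prediction, possibly because the arm was still settling; I'll look again at rest.

Run:
```python
from h import *
c=cams.get_calibration("wrist");im=cams.grab_frame("wrist")[:,:,::-1].copy()
s=manip.state();print(s["tool_pos"]);np.savez("w2.npz",**c)
cr=cv2.resize(im[80:190,125:395],(810,330),interpolation=cv2.INTER_CUBIC)[:,:800]
for p in [(0,0,.034),(.0228,.0125,.072),(.045,.064,.008),(-.045,.064,.008),(.045,-.2,.008),(-.045,-.2,.008),(0,-.190,.072)]:
    u=proj(c,[*l2w(*p[:2]),p[2]]);print(p,u.round(1));q=((u-[125,80]+.5)*3-.5).round().astype(int);cv2.drawMarker(cr,tuple(map(int,q)),(0,0,255),0,7,1)
cv2.imwrite("pics/w2.png",cr)
```

```text
[ 0.55258751 -0.05352156  0.21050313]
(0, 0, 0.034) [201.3 139.1]
(0.0228, 0.0125, 0.072) [182.1 121.4]
(0.045, 0.064, 0.008) [147.6  91.9]
(-0.045, 0.064, 0.008) [151.3 169.6]
(0.045, -0.2, 0.008) [382.6 104.7]
(-0.045, -0.2, 0.008) [368.9 180.8]
(0, -0.19, 0.072) [389.8 156.1]
```

View pics/w2.png

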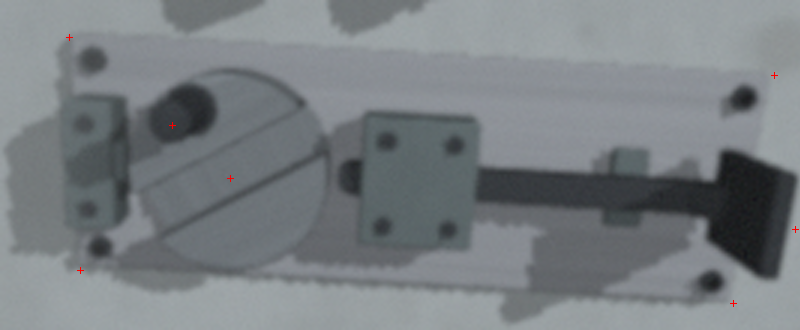

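The lock pose agrees within about 2 mm. The slot reads about 30° = 0.53 rad off the bar, and the bar has travelled about 4 mm. Next I go beside the peg (lock x 0.022, y 0.052) and down.

Run:
```python
from h import *
w=l2w(.022,.052);print(shift([*w,.21]))
```

```text
(array([ 0.0478, -0.1071,  0.0007]), np.float64(3.6))
```

Request:
jog_arm:
  targets:
    - [0.016,-0.0357,0,1.2]
    - [0.032,-0.0714,0,2.4]
    - [0.0478,-0.107,0,3.6]
    - [0.0478,-0.107,0,3.6]
    - [0.0478,-0.107,0,3.6]

```text
time: 1.87
tool_pos: [0.6143, 0.042, 0.2102]
tool_rot: [0.0, 0.995, -0.103, -0.001]
contact_force: [-0.8, -0.5, -0.3]
gripper_width: 0.0
```

Request:
jog_arm:
  targets:
    - [0,0,0.035,0]
    - [0,0,0.065,0]
    - [0,0,0.09,0]
    - [0,0,0.09,0]
    - [0,0,0.09,0]

```text
time: 2.28
tool_pos: [0.6124, 0.0398, 0.1194]
tool_rot: [0.0, 0.994, -0.105, -0.002]
contact_force: [0.4, 0.2, 0.6]
gripper_width: -0.002
```

Run:
```python
from h import *
w=l2w(.022,.052);print(shift([*w,.048]))
c=cams.get_calibration("wrist");im=cams.grab_frame("wrist")[:,:,::-1].copy();print(manip.state()["tool_pos"],manip.state()["contact_force"])
for p in [(.0224,.0131,.072),(0,0,.034),(.022,.052,.048)]:
    u=proj(c,[*l2w(*p[:2]),p[2]]);print(u);cv2.drawMarker(im,tuple(map(int,u.round())),(0,0,255),0,7,1)
cv2.imwrite("pics/w3.png",im)
```

```text
(array([ 0.0017, -0.0063,  0.0714]), np.float64(-0.2))
[0.6141575  0.03993528 0.12186338] [ 0.02673852  0.76255227 -0.17964637]
[295.67603304 196.79081601]
[303.77157771 205.5858234 ]
[241.92835158 186.73185716]
```

View pics/w3.png

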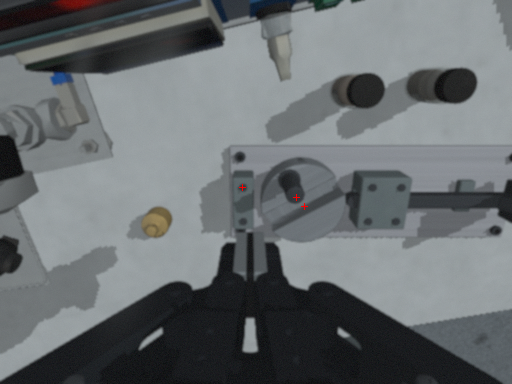

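The wrist view shows the peg top at (293,196), right where predicted (296,197), with the shut fingertips at (250,240). Correct by 6 mm in y and go down.

Request:
jog_arm:
  targets:
    - [0.002,-0.006,0,0]
    - [0.002,-0.006,0.03,0]
    - [0.002,-0.006,0.055,0]
    - [0.002,-0.006,0.071,0]
    - [0.002,-0.006,0.071,0]

```text
time: 2.75
tool_pos: [0.616, 0.0466, 0.0481]
tool_rot: [0.0, 0.995, -0.104, -0.002]
contact_force: [-0.6, -0.7, -0.7]
gripper_width: 0.003
```

Request:
jog_arm:
  targets:
    - [0,0,0,0]
    - [0,0,0,0]
    - [0,0,0,0]

```text
time: 3.0
tool_pos: [0.6196, 0.0464, 0.0532]
tool_rot: [-0.0, 0.995, -0.104, 0.002]
contact_force: [0.5, 0.1, 1.0]
gripper_width: 0.001
```

Run:
```python
from h import *
s=manip.state();print(s["tool_pos"],s["contact_force"]);print(shift([*l2w(.022,.052),.048]),shift([*l2w(.022,.0215),.048]))
```

```text
[0.61958939 0.04639296 0.05319207] [0.4629196  0.0625042  1.03395601]
(array([-0.0043,  0.0016,  0.0052]), np.float64(-0.2)) (array([-0.0042,  0.0321,  0.0051]), np.float64(-0.2))
```

Request:
jog_arm:
  targets:
    - [0,0,0,0]
    - [0,0,0,0]
    - [0,0,0,0]

```text
time: 3.25
tool_pos: [0.618, 0.0464, 0.051]
tool_rot: [-0.0, 0.995, -0.104, 0.001]
contact_force: [-0.1, 0.3, 0.7]
gripper_width: -0.003
```

Request:
jog_arm:
  targets:
    - [0,0,0,0]
    - [0,0,0,0]

```text
time: 3.42
tool_pos: [0.6174, 0.0465, 0.0502]
tool_rot: [-0.0, 0.995, -0.104, 0.0]
contact_force: [-0.7, -1.0, 0.4]
gripper_width: 0.002
```

Request:
jog_arm:
  targets:
    - [-0.001,0.003,0.001,0]
    - [-0.002,0.006,0.002,0]
    - [-0.002,0.009,0.002,0]
    - [-0.002,0.012,0.002,0]
    - [-0.002,0.014,0.002,0]

```text
time: 3.83
tool_pos: [0.6124, 0.0326, 0.048]
tool_rot: [0.0, 0.995, -0.104, -0.0]
contact_force: [0.1, -0.4, -0.2]
gripper_width: -0.001
```

Request:
jog_arm:
  targets:
    - [0,0.002,0,0]
    - [0,0.004,0,0]
    - [0,0.006,0,0]
    - [0,0.007,0,0]
    - [0,0.007,0,0]

```text
time: 4.25
tool_pos: [0.6111, 0.0261, 0.0481]
tool_rot: [0.0, 0.995, -0.104, 0.0]
contact_force: [-0.0, 0.6, 0.1]
gripper_width: 0.002
```

Request:
jog_arm:
  targets:
    - [0,0.001,0,0]
    - [0,0.002,0,0]
    - [0,0.003,0,0]
    - [0,0.003,0,0]
    - [0,0.003,0,0]

```text
time: 4.67
tool_pos: [0.6105, 0.0234, 0.0481]
tool_rot: [-0.0, 0.995, -0.104, 0.0]
contact_force: [-0.5, 0.0, -0.2]
gripper_width: 0.006
```

Run:
```python
from h import *
s=manip.state();print(s["tool_pos"],s["contact_force"]);print(shift([*l2w(.022,.0215),.048]))
c=cams.get_calibration("wrist");im=cams.grab_frame("wrist")[:,:,::-1].copy()
cv2.imwrite("pics/w4.png",cv2.resize(im[100:270,190:420],None,fx=3.4,fy=3.4,interpolation=cv2.INTER_CUBIC))
print(proj(c,[*l2w(0.026,0),.072]))
```

```text
[0.61049068 0.02335423 0.04813593] [-0.48442782  0.00066972 -0.20550486]
(array([-0.0001,  0.0077,  0.0001]), np.float64(-0.2))
[308.91228862 243.43474016]
```

View pics/w4.png

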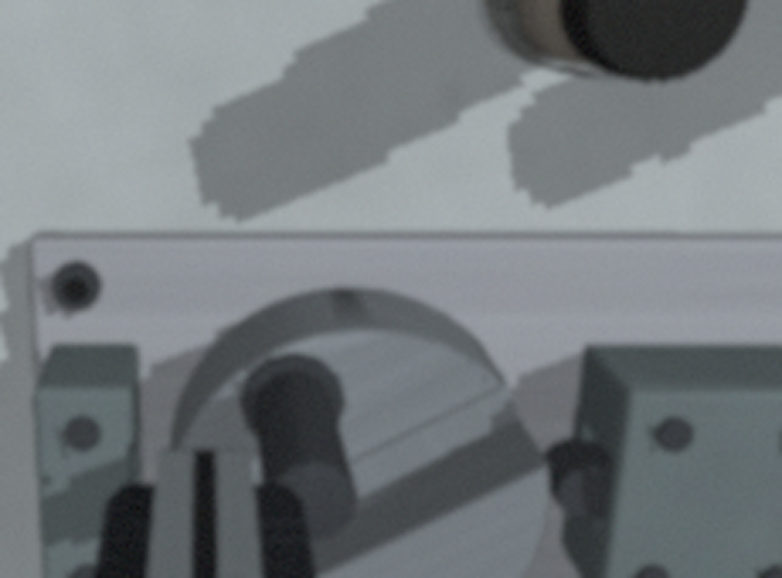

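Not yet in contact: the fingertip pads are narrower than assumed, and the peg is just right of the fingers at crop (300,450). Continue in small steps.

Request:
jog_arm:
  targets:
    - [0,0.001,0,0]
    - [0,0.002,0,0]
    - [0,0.003,0,0]
    - [0,0.004,0,0]
    - [0,0.004,0,0]

```text
time: 5.13
tool_pos: [0.6103, 0.02, 0.0483]
tool_rot: [-0.001, 0.995, -0.104, 0.001]
contact_force: [2.3, 3.6, -1.7]
gripper_width: 0.003
```

Request:
jog_arm:
  targets:
    - [0,0.001,0,0]
    - [0,0.002,0,0]
    - [0,0.003,0,0]
    - [0,0.004,0,0]
    - [0,0.004,0,0]

```text
time: 5.55
tool_pos: [0.6099, 0.0159, 0.0486]
tool_rot: [-0.0, 0.995, -0.104, 0.001]
contact_force: [4.3, 3.0, -0.9]
gripper_width: 0.003
```

```bash
cat > look.py <<'E'
from h import *
import sys
s=manip.state();print(s["tool_pos"],s["contact_force"]);print(shift([*l2w(.022,.0215),.048]))
im=cams.grab_frame("wrist")
g=cv2.cvtColor(im,cv2.COLOR_RGB2GRAY)
cv2.imwrite(f"pics/{sys.argv[1]}.png",cv2.resize(im[100:270,190:420,::-1],None,fx=3.4,fy=3.4,interpolation=cv2.INTER_CUBIC))
E
python3 look.py w5
```

```text
[0.60990251 0.01588207 0.04862202] [ 4.32966434  2.97122884 -0.91098638]
(array([-0.001 ,  0.0003,  0.0006]), np.float64(-0.2))
```

View pics/w5.png

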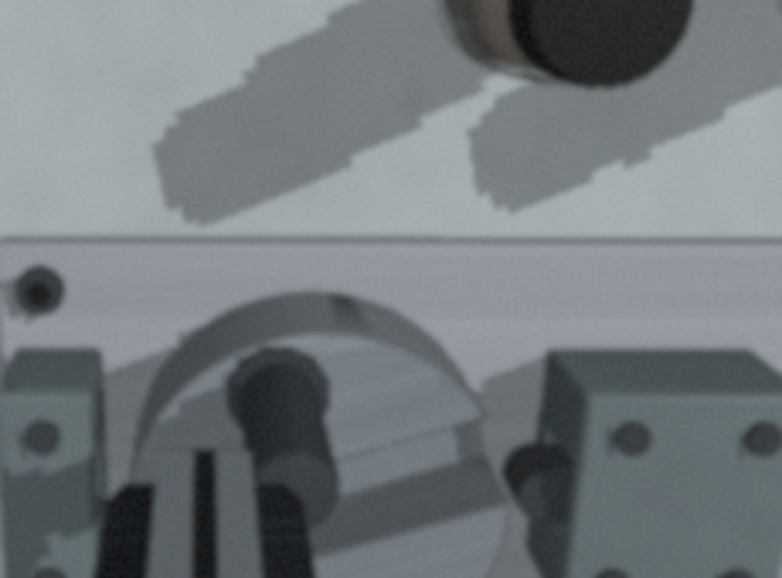

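The peg is moving: the slot edge slope is now 17° (0.30 rad) relative to the plate edge. Contact half-width works out to about 6.5 mm, so about 7.5 mm remains. I'll push further and measure the slot edge by line detection.

Request:
jog_arm:
  targets:
    - [-0.001,0.001,0,0]
    - [-0.001,0.002,0,0]
    - [-0.001,0.003,0,0]
    - [-0.001,0.004,0,0]
    - [-0.001,0.005,0,0]

```text
time: 6.02
tool_pos: [0.6074, 0.0109, 0.0486]
tool_rot: [-0.0, 0.995, -0.104, 0.001]
contact_force: [3.4, 2.6, -0.3]
gripper_width: 0.001
```

Request:
jog_arm:
  targets:
    - [0,0.001,0,0]
    - [0,0.001,0,0]
    - [0,0.001,0,0]

```text
time: 6.27
tool_pos: [0.6065, 0.0096, 0.0483]
tool_rot: [0.0, 0.995, -0.104, -0.0]
contact_force: [1.9, 2.4, 0.7]
gripper_width: 0.0
```

```bash
cat > slot.py <<'E'
from h import *
import sys
def slot(im,c):
    "LSD segments rectified onto plane z=.034, in lock frame; those inside the disc"
    g=cv2.cvtColor(im,cv2.COLOR_RGB2GRAY);R=np.array([[np.cos(A),-np.sin(A)],[np.sin(A),np.cos(A)]])
    for s in cv2.createLineSegmentDetector().detect(g)[0][:,0]:
        a,b=[(onz(c,*s[i:i+2],.034)[:2]-LP)@R for i in(0,2)]
        d=b-a; 
        th=np.degrees(np.arctan2(-d[0],d[1])); th=(th+90)%180-90
        if np.hypot(*d)>.012 and max(np.hypot(*a),np.hypot(*b))<.040 and abs(th)<45: print("seg",(a*1e3).round(1),(b*1e3).round(1),"deg",th.round(1))
s=manip.state();print(s["tool_pos"],s["contact_force"],shift([*l2w(.022,.0135),.048]))
c=cams.get_calibration("wrist");im=cams.grab_frame("wrist");slot(im,c)
cv2.imwrite(f"pics/{sys.argv[1]}.png",im[:,:,::-1])
E
python3 slot.py w6
```

```text
[0.60653946 0.00961951 0.04830753] [1.91184443 2.36950777 0.71848373] (array([0.001 , 0.0014, 0.0003]), np.float64(-0.2))
seg [-26.5 -10.4] [-31.7 -23.1] deg -22.4
seg [33.3 17.2] [25.1 28. ] deg 37.2
seg [37.6  5. ] [32.8 17.8] deg 20.6
seg [ -6.8 -32.8] [-7.9 -7. ] deg 2.6
seg [ 23.1 -26.9] [ 32.3 -17.2] deg -43.3
```

Slot edge is at +2.6° (0.045 rad). One more millimetre, then check.

Request:
jog_arm:
  targets:
    - [0,0.0005,0,0]
    - [0,0.001,0,0]
    - [0,0.001,0,0]
    - [0,0.001,0,0]

```text
time: 6.65
tool_pos: [0.6063, 0.0088, 0.0481]
tool_rot: [0.0, 0.995, -0.104, -0.0]
contact_force: [2.2, 2.1, 1.5]
gripper_width: -0.002
```

```bash
python3 slot.py w7
```

```text
[0.60631384 0.00882133 0.0481372 ] [2.16822737 2.08762645 1.49895376] (array([0.001 , 0.0006, 0.0001]), np.float64(-0.2))
seg [-26.4 -11.2] [-31.5 -23.9] deg -21.9
seg [35.  13.5] [28.1 24.7] deg 31.5
seg [ -7.8 -32.8] [-8.3 -7.9] deg 1.1
seg [ 22.3 -27.7] [ 31.2 -18.7] deg -44.6
```

View pics/w7.png

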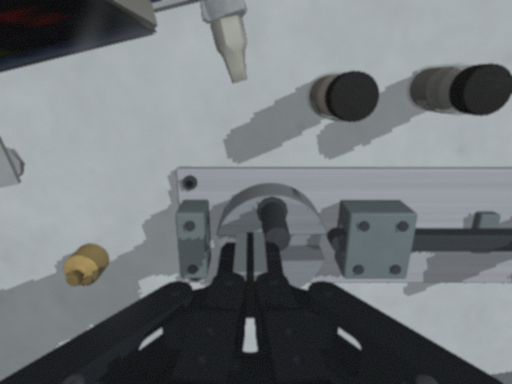

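The slot edge is 1.1° off the bar and lies in line with the nose at (335,240). I'll back off, rise and go behind the plate.

Request:
jog_arm:
  targets:
    - [0,-0.005,0,0]
    - [0,-0.012,0,0]
    - [0,-0.012,-0.035,0]
    - [0,-0.012,-0.07,0]
    - [0,-0.012,-0.09,0]

```text
time: 7.12
tool_pos: [0.6096, 0.021, 0.1411]
tool_rot: [0.0, 0.995, -0.104, 0.001]
contact_force: [1.0, -0.4, 1.4]
gripper_width: 0.002
```

Request:
jog_arm:
  targets:
    - [-0.02,0.035,0,0]
    - [-0.022,0.075,0,0]
    - [-0.022,0.115,0,0]
    - [-0.022,0.155,0,0]
    - [-0.022,0.195,0,0]

```text
time: 7.53
tool_pos: [0.5457, -0.1665, 0.1378]
tool_rot: [0.0, 0.995, -0.104, -0.001]
contact_force: [0.8, 0.1, 0.1]
gripper_width: 0.004
```

Request:
jog_arm:
  targets:
    - [0,0.035,0,0]
    - [0,0.053,0,0]
    - [0,0.053,0,0]
    - [0,0.053,0,0]
    - [0,0.053,0,0]

```text
time: 7.95
tool_pos: [0.5358, -0.2164, 0.1376]
tool_rot: [-0.0, 0.995, -0.104, -0.001]
contact_force: [0.1, 0.5, 0.3]
gripper_width: 0.0
```

Request:
jog_arm:
  targets:
    - [0,0,0,0]
    - [0,0,0,0]
    - [0,0,0,0]
    - [0,0,0,0]

```text
time: 8.28
tool_pos: [0.5361, -0.2166, 0.1381]
tool_rot: [-0.0, 0.995, -0.104, -0.0]
contact_force: [0.5, 0.4, -0.1]
gripper_width: -0.0
```

Run:
```python
from h import *
s=manip.state();print(s["tool_pos"],s["contact_force"],shift([*l2w(0,-.222),.045]))
c=cams.get_calibration("wrist");im=cams.grab_frame("wrist")[:,:,::-1].copy()
for p in [(0,-.186,.072),(0,-.222,.045),(.045,-.2,.008),(0,0,.034)]:
    u=proj(c,[*l2w(*p[:2]),p[2]]);print(u.round(1));cv2.drawMarker(im,tuple(map(int,u.round())),(0,0,255),0,7,1)
cv2.imwrite("pics/w8.png",im)
```

```text
[ 0.53613942 -0.21658129  0.13814705] [ 0.45548779  0.40082292 -0.07099684] (array([0.0016, 0.0011, 0.0931]), np.float64(-0.1))
[204.7 189.2]
[251.3 178.7]
[227.1 120.1]
[  0.6 175.7]
```

View pics/w8.png

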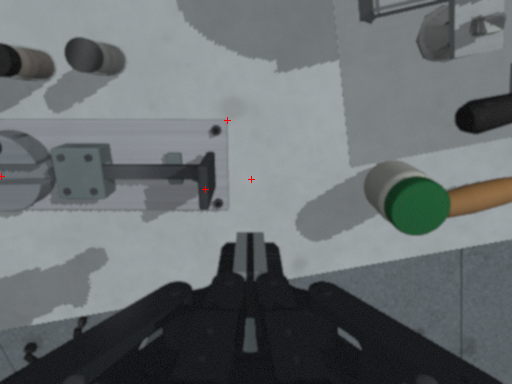

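The plate's top edge is at about (210,187), matching prediction (205,189); the fingers will land behind it with about 15 mm to spare and the jar well away. Descend and push gently.

Request:
jog_arm:
  targets:
    - [0.001,0.001,0.035,0]
    - [0.001,0.001,0.065,0]
    - [0.001,0.001,0.085,0]
    - [0.001,0.001,0.093,0]
    - [0.001,0.001,0.093,0]

```text
time: 8.75
tool_pos: [0.5349, -0.2174, 0.0425]
tool_rot: [-0.001, 0.995, -0.104, -0.002]
contact_force: [-0.7, -0.4, -0.4]
gripper_width: -0.004
```

Request:
jog_arm:
  targets:
    - [0,0,0,0]
    - [0,-0.004,0,0]
    - [0,-0.008,0,0]
    - [0,-0.012,0,0]
    - [0,-0.016,0,0]

```text
time: 9.17
tool_pos: [0.5409, -0.2028, 0.0464]
tool_rot: [0.0, 0.995, -0.104, 0.001]
contact_force: [0.8, 1.1, 0.2]
gripper_width: -0.005
```

Request:
jog_arm:
  targets:
    - [0,-0.002,0,0]
    - [0,-0.004,0,0]
    - [0,-0.006,0,0]
    - [0,-0.008,0,0]
    - [0,-0.01,0,0]

```text
time: 9.58
tool_pos: [0.5423, -0.1932, 0.0453]
tool_rot: [0.0, 0.995, -0.104, 0.0]
contact_force: [0.1, -0.9, 1.1]
gripper_width: 0.002
```

Request:
jog_arm:
  targets:
    - [0,-0.002,0,0]
    - [0,-0.004,0,0]
    - [0,-0.006,0,0]
    - [0,-0.008,0,0]

```text
time: 9.92
tool_pos: [0.5439, -0.1855, 0.0453]
tool_rot: [0.0, 0.995, -0.104, 0.0]
contact_force: [-1.2, -2.3, 0.6]
gripper_width: 0.0
```

Run:
```python
from h import *
s=manip.state();print(s["tool_pos"],s["contact_force"],shift([*l2w(0,-.1045),.045]))
```

```text
[ 0.54388155 -0.18553647  0.04533586] [-1.22084149 -2.3038103   0.60845967] (array([ 0.0001, -0.0844,  0.0003]), np.float64(-0.2))
```

Request:
jog_arm:
  targets:
    - [0,-0.002,0,0]
    - [0,-0.004,0,0]
    - [0,-0.006,0,0]
    - [0,-0.008,0,0]
    - [0,-0.01,0,0]

```text
time: 10.33
tool_pos: [0.546, -0.1754, 0.0453]
tool_rot: [0.0, 0.995, -0.104, 0.0]
contact_force: [-0.8, -1.5, 2.1]
gripper_width: 0.0
```

Request:
jog_arm:
  targets:
    - [0,-0.003,0,0]
    - [0,-0.006,0,0]
    - [0,-0.009,0,0]
    - [0,-0.012,0,0]
    - [0,-0.015,0,0]

```text
time: 10.75
tool_pos: [0.5492, -0.1606, 0.0453]
tool_rot: [0.0, 0.995, -0.104, 0.0]
contact_force: [0.1, -2.3, 1.1]
gripper_width: -0.002
```

Request:
jog_arm:
  targets:
    - [0,-0.003,0,0]
    - [0,-0.006,0,0]
    - [0,-0.009,0,0]
    - [0,-0.012,0,0]
    - [0,-0.015,0,0]

```text
time: 11.17
tool_pos: [0.5523, -0.146, 0.0453]
tool_rot: [0.0, 0.995, -0.104, 0.0]
contact_force: [0.6, -2.8, 1.9]
gripper_width: -0.0
```

Run:
```python
from h import *
s=manip.state();print(s["tool_pos"],s["contact_force"],shift([*l2w(0,-.1045),.045]))
```

```text
[ 0.55230346 -0.14596795  0.04528282] [ 0.61190256 -2.78254918  1.94864821] (array([ 0.0001, -0.044 ,  0.0003]), np.float64(-0.2))
```

Passing through the slot with steady 2–3 N. Continue.

Request:
jog_arm:
  targets:
    - [0,-0.003,0,0]
    - [0,-0.006,0,0]
    - [0,-0.009,0,0]
    - [0,-0.012,0,0]
    - [0,-0.015,0,0]

```text
time: 11.58
tool_pos: [0.5555, -0.1313, 0.0453]
tool_rot: [0.0, 0.995, -0.104, 0.0]
contact_force: [1.4, -2.2, 2.4]
gripper_width: -0.002
```

Request:
jog_arm:
  targets:
    - [0,-0.003,0,0]
    - [0,-0.006,0,0]
    - [0,-0.009,0,0]
    - [0,-0.012,0,0]
    - [0,-0.015,0,0]

```text
time: 12.0
tool_pos: [0.5586, -0.1166, 0.0453]
tool_rot: [0.0, 0.995, -0.104, 0.0]
contact_force: [2.3, -3.9, 2.6]
gripper_width: 0.002
```

Request:
jog_arm:
  targets:
    - [0,-0.002,0,0]
    - [0,-0.004,0,0]
    - [0,-0.006,0,0]
    - [0,-0.008,0,0]

```text
time: 12.33
tool_pos: [0.5602, -0.1089, 0.0453]
tool_rot: [0.0, 0.995, -0.104, 0.0]
contact_force: [2.8, -2.8, 2.5]
gripper_width: 0.0
```

Request:
jog_arm:
  targets:
    - [0,-0.001,0,0]
    - [0,-0.002,0,0]
    - [0,-0.003,0,0]

```text
time: 12.58
tool_pos: [0.5608, -0.106, 0.0453]
tool_rot: [0.0, 0.995, -0.104, 0.0]
contact_force: [2.1, -3.8, 2.7]
gripper_width: 0.0
```

Go on in 1 mm steps until the force rises at the end stop.

Request:
jog_arm:
  targets:
    - [0,-0.001,0,0]
    - [0,-0.002,0,0]

```text
time: 12.75
tool_pos: [0.5612, -0.1041, 0.0453]
tool_rot: [0.0, 0.995, -0.104, 0.0]
contact_force: [2.5, -2.6, 3.3]
gripper_width: 0.001
```

Request:
jog_arm:
  targets:
    - [0,-0.001,0,0]
    - [0,-0.002,0,0]

```text
time: 12.92
tool_pos: [0.5615, -0.1023, 0.0453]
tool_rot: [0.0, 0.995, -0.104, 0.0]
contact_force: [3.7, -6.1, 3.4]
gripper_width: 0.002
```

Request:
jog_arm:
  targets:
    - [0,-0.001,0,0]
    - [0,-0.001,0,0]

```text
time: 13.08
tool_pos: [0.5615, -0.1023, 0.0453]
tool_rot: [0.001, 0.995, -0.104, 0.0]
contact_force: [2.2, -7.5, 3.9]
gripper_width: -0.001
```

Request:
jog_arm:
  targets:
    - [0,-0.001,0,0]
    - [0,-0.001,0,0]
    - [0,-0.001,0,0]

```text
time: 13.33
tool_pos: [0.5615, -0.1023, 0.0453]
tool_rot: [0.002, 0.995, -0.104, -0.0]
contact_force: [2.5, -10.0, 2.7]
gripper_width: -0.001
```

Run:
```python
from h import *
s=manip.state();print(s["tool_pos"],s["contact_force"],shift([*l2w(0,-.1045),.045]))
```

```text
[ 0.56154557 -0.10231453  0.04531245] [  2.45374866 -10.00933509   2.73325805] (array([0.0001, 0.0007, 0.0003]), np.float64(-0.1))
```

Hard stop at y = -0.1038 (predicted -0.1045). Back off, rise, and look.

Request:
jog_arm:
  targets:
    - [0,0.008,0,0]
    - [0,0.025,0,0]
    - [0,0.025,-0.03,0]
    - [0,0.025,-0.07,0]
    - [0,0.025,-0.11,0]

```text
time: 13.75
tool_pos: [0.553, -0.1233, 0.1525]
tool_rot: [-0.002, 0.995, -0.104, -0.005]
contact_force: [0.3, -0.1, 0.8]
gripper_width: -0.001
```

Request:
jog_arm:
  targets:
    - [-0.03,0.03,-0.01,0]
    - [-0.07,0.04,-0.02,0]
    - [-0.1,0.05,-0.03,0]
    - [-0.1,0.05,-0.03,0]
    - [-0.1,0.05,-0.03,0]

```text
time: 14.17
tool_pos: [0.4463, -0.1521, 0.1841]
tool_rot: [-0.001, 0.994, -0.105, -0.001]
contact_force: [0.5, -0.1, -0.6]
gripper_width: -0.001
```

Request:
jog_arm:
  targets:
    - [0,0,0,0]
    - [0,0,0,0]
    - [0,0,0,0]
    - [0,0,0,0]

```text
time: 14.5
tool_pos: [0.4486, -0.1524, 0.1842]
tool_rot: [-0.001, 0.995, -0.104, -0.001]
contact_force: [-0.0, 0.5, -0.3]
gripper_width: -0.004
```

Run:
```python
from h import *
s=manip.state();print(s["tool_pos"],s["contact_force"])
c=cams.get_calibration("wrist");im=cams.grab_frame("wrist")[:,:,::-1].copy()
for p in [(0,-.094,.072)]:
    u=proj(c,[*l2w(*p[:2]),p[2]]);print(u.round(1));cv2.drawMarker(im,tuple(map(int,u.round())),(0,0,255),0,7,1)
cv2.imwrite("pics/w9.png",im)
```

```text
[ 0.44862664 -0.15241877  0.18421258] [-0.03963127  0.49155705 -0.31652158]
[148.6  55.3]
```

View pics/w9.png

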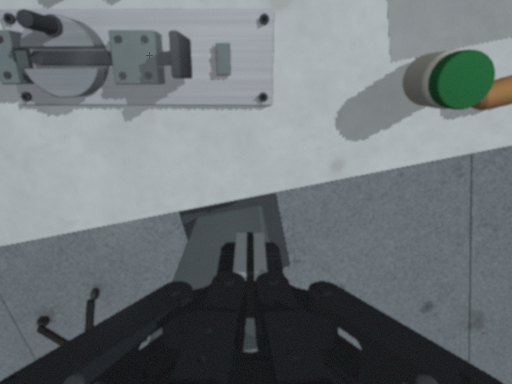

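The bar is through the slot, but the plate (183,55) appears short of the predicted home mark (149,55). I'll quantify.

Run:
```python
from h import *
c=cams.get_calibration("wrist");ct=cams.get_calibration("top");cs=cams.get_calibration("side");print(manip.state()["tool_pos"])
for p in [(.045,-.2,.008),(-.045,-.2,.008),(0,0,.034),(.024,-.09,.033),(-.024,-.09,.033),(.018,-.098,.072),(-.018,-.098,.072),(.026,0,.072)]: print(p,proj(c,[*l2w(*p[:2]),p[2]]).round(1))
R=np.array([[np.cos(A),-np.sin(A)],[np.sin(A),np.cos(A)]])
for u,v,z in [(183,55,.072),(190,55,.072),(160,57,.033),(172,57,.022)]: print(u,v,z,((onz(c,u,v,z)[:2]-LP)@R).round(4))
t=cams.grab_frame("top")[:,:,::-1];s=cams.grab_frame("side")[:,:,::-1];w=cv2.imread("pics/w9.png")
f=lambda x:cv2.resize(x,(400,300),interpolation=cv2.INTER_CUBIC)
cv2.imwrite("pics/f1.png",np.vstack([np.hstack([f(t[155:245,190:310]),f(s[165:255,220:340])]),np.hstack([f(w[0:120,0:160]),f(w[0:120,110:270])])]))
```

```text
[ 0.44864709 -0.15247896  0.18440262]
(0.045, -0.2, 0.008) [274.6   9.4]
(-0.045, -0.2, 0.008) [272.7 106. ]
(0, 0, 0.034) [59.6 58.8]
(0.024, -0.09, 0.033) [154.5  30. ]
(-0.024, -0.09, 0.033) [159.5  85.7]
(0.018, -0.098, 0.072) [151.2  30.9]
(-0.018, -0.098, 0.072) [155.6  78.8]
(0.026, 0, 0.072) [25.4 20.1]
183 55 0.072 [ 0.0002 -0.122 ]
190 55 0.072 [ 0.0002 -0.1277]
160 57 0.033 [ 0.0014 -0.0929]
172 57 0.022 [ 0.002  -0.1015]
```

No more pictures can be viewed, so I go on with numbers: intensity profiles along the bar, from the wrist and top views.

Run:
```python
from h import *
def prof(c,g,z,xs):
    ys=np.arange(-.215,.07,.004);out=[]
    for y in ys:
        P=np.array([proj(c,[*l2w(x,y),z]) for x in xs],np.float32)
        out.append(int(np.mean(cv2.remap(g,P[:,0].reshape(1,-1),P[:,1].reshape(1,-1),cv2.INTER_LINEAR))))
    return dict(zip((ys*1e3).round().astype(int).tolist(),out))
for n in("top","wrist","side"):
    c=cams.get_calibration(n);g=cv2.cvtColor(cams.grab_frame(n),cv2.COLOR_RGB2GRAY)
    for nm,z,xs in(("platetop",.072,[-.014,-.011,-.008,.008,.011,.014]),("mid",.028,[-.003,0,.003])): print(n,nm,prof(c,g,z,xs))
t0=cv2.cvtColor(cv2.imread("pics/top0.png"),cv2.COLOR_BGR2GRAY);print("top0",prof(cams.get_calibration("top"),t0,.072,[-.014,-.011,-.008,.008,.011,.014]))
```

```text
top platetop {-215: 126, -211: 119, -207: 115, -203: 114, -199: 113, -195: 107, -191: 104, -187: 97, -183: 90, -179: 91, -175: 84, -171: 79, -167: 70, -163: 62, -159: 77, -155: 104, -151: 110, -147: 89, -143: 100, -139: 129, -135: 148, -131: 166, -127: 166, -123: 162, -119: 66, -115: 47, -111: 91, -107: 117, -103: 116, -99: 117, -95: 116, -91: 95, -87: 87, -83: 69, -79: 80, -75: 96, -71: 104, -67: 104, -63: 99, -59: 84, -55: 93, -51: 93, -47: 105, -43: 112, -39: 109, -35: 101, -31: 99, -27: 102, -23: 100, -19: 98, -15: 100, -11: 100, -7: 90, -3: 86, 1: 91, 5: 86, 9: 79, 13: 80, 17: 85, 21: 87, 25: 100, 29: 118, 33: 91, 37: 91, 41: 99, 45: 86, 49: 100, 53: 103, 57: 126, 61: 146, 65: 153, 69: 153}
top mid {-215: 140, -211: 117, -207: 107, -203: 91, -199: 65, -195: 54, -191: 53, -187: 62, -183: 44, -179: 43, -175: 44, -171: 45, -167: 44, -163: 45, -159: 43, -155: 67, -151: 70, -147: 76, -143: 86, -139: 116, -135: 146, -131: 165, -127: 166, -123: 146, -119: 54, -115: 41, -111: 24, -107: 27, -103: 26, -99: 31, -95: 35, -91: 47, -87: 79, -83: 84, -79: 96, -75: 99, -71: 103, -67: 102, -63: 
[... 3084 characters left out ...]

top0 {-215: 171, -211: 172, -207: 172, -203: 171, -199: 171, -195: 159, -191: 135, -187: 47, -183: 35, -179: 60, -175: 111, -171: 104, -167: 105, -163: 107, -159: 106, -155: 103, -151: 93, -147: 95, -143: 96, -139: 107, -135: 112, -131: 111, -127: 110, -123: 110, -119: 111, -115: 109, -111: 110, -107: 112, -103: 110, -99: 110, -95: 110, -91: 96, -87: 95, -83: 77, -79: 85, -75: 96, -71: 95, -67: 94, -63: 90, -59: 76, -55: 84, -51: 85, -47: 96, -43: 115, -39: 110, -35: 119, -31: 114, -27: 111, -23: 106, -19: 99, -15: 97, -11: 101, -7: 104, -3: 112, 1: 103, 5: 89, 9: 83, 13: 85, 17: 85, 21: 85, 25: 88, 29: 112, 33: 82, 37: 75, 41: 86, 45: 72, 49: 85, 53: 94, 57: 115, 61: 134, 65: 141, 69: 141}
```

Both views put the plate at y ≈ -0.116, so travel is only about 0.073, although the finger had reached its hard stop at -0.104. So the bar followed or recoiled as I backed off quickly. I'll push again, back off very slowly, and verify while close.

Run:
```python
from h import *
print(shift([*l2w(0,-.152),.15]))
```

```text
(array([ 0.1003, -0.0246,  0.035 ]), np.float64(-0.1))
```

Request:
jog_arm:
  targets:
    - [0.035,-0.008,0.01,0]
    - [0.07,-0.016,0.02,0]
    - [0.1,-0.025,0.035,0]
    - [0.1,-0.025,0.035,0]
    - [0.1,-0.025,0.035,0]

```text
time: 15.22
tool_pos: [0.5512, -0.1485, 0.1479]
tool_rot: [-0.001, 0.995, -0.104, -0.002]
contact_force: [-0.5, -0.3, 1.1]
gripper_width: 0.005
```

Request:
jog_arm:
  targets:
    - [0,0,0,0]
    - [0,0,0.03,0]
    - [0,0,0.06,0]
    - [0,0,0.09,0]
    - [0,0,0.105,0]

```text
time: 15.63
tool_pos: [0.549, -0.1487, 0.0432]
tool_rot: [-0.0, 0.995, -0.105, -0.001]
contact_force: [-0.9, 0.0, -0.3]
gripper_width: 0.002
```

Request:
jog_arm:
  targets:
    - [0,0,0,0]
    - [0,0,0,0]
    - [0,-0.003,0,0]
    - [0,-0.008,0,0]
    - [0,-0.013,0,0]

```text
time: 16.05
tool_pos: [0.5556, -0.1366, 0.0476]
tool_rot: [0.0, 0.995, -0.104, 0.002]
contact_force: [0.4, 0.3, -0.2]
gripper_width: -0.002
```

```bash
cat > plate.py <<'E'
from h import *
s=manip.state();print(s["tool_pos"],s["contact_force"],"to stop",shift([*l2w(0,-.1045),.045]))
c=cams.get_calibration("top");g=cv2.cvtColor(cams.grab_frame("top"),cv2.COLOR_RGB2GRAY)
for nm,z,xs,r in(("bar/nose",.026,[-.002,0,.002],(-.048,.056)),("plate far half",.072,[.010,.013,.016],(-.16,-.07))):
    ys=np.arange(*r,.003);o=[]
    for y in ys:
        P=np.array([proj(c,[*l2w(x,y),z]) for x in xs],np.float32);o.append(int(cv2.remap(g,P[:,0].reshape(1,-1),P[:,1].reshape(1,-1),1).mean()))
    print(nm,dict(zip((ys*1e3).round().astype(int).tolist(),o)))
E
python3 plate.py
```

```text
[ 0.55560996 -0.13658869  0.04757837] [ 0.44451783  0.28037435 -0.17477808] to stop (array([-0.0012, -0.0341,  0.0026]), np.float64(-0.2))
bar/nose {-48: 58, -45: 44, -42: 52, -39: 53, -36: 53, -33: 52, -30: 51, -27: 52, -24: 53, -21: 53, -18: 50, -15: 51, -12: 52, -9: 54, -6: 54, -3: 51, 0: 51, 3: 52, 6: 54, 9: 52, 12: 51, 15: 50, 18: 56, 21: 59, 24: 53, 27: 54, 30: 78, 33: 98, 36: 113, 39: 86, 42: 73, 45: 97, 48: 108, 51: 109, 54: 109}
plate far half {-160: 26, -157: 27, -154: 26, -151: 26, -148: 25, -145: 23, -142: 24, -139: 24, -136: 24, -133: 23, -130: 23, -127: 24, -124: 23, -121: 22, -118: 23, -115: 22, -112: 23, -109: 22, -106: 21, -103: 22, -100: 22, -97: 22, -94: 22, -91: 26, -88: 49, -85: 49, -82: 49, -79: 49, -76: 50, -73: 50}
```

The nose end shows at y ≈ +0.029, i.e. travel 0.073, a usable metric while pushing. Advance.

Request:
jog_arm:
  targets:
    - [-0.001,-0.002,0.002,0]
    - [-0.001,-0.004,0.002,0]
    - [-0.001,-0.006,0.002,0]
    - [-0.001,-0.008,0.002,0]
    - [-0.001,-0.01,0.002,0]

```text
time: 16.52
tool_pos: [0.555, -0.1267, 0.043]
tool_rot: [0.001, 0.995, -0.104, -0.0]
contact_force: [-1.2, -3.1, 0.4]
gripper_width: 0.001
```

Request:
jog_arm:
  targets:
    - [0,-0.002,0,0]
    - [0,-0.004,0,0]
    - [0,-0.006,0,0]
    - [0,-0.008,0,0]
    - [0,-0.01,0,0]

```text
time: 16.93
tool_pos: [0.5573, -0.1165, 0.0431]
tool_rot: [0.0, 0.995, -0.104, -0.0]
contact_force: [-0.7, -2.4, 0.0]
gripper_width: 0.0
```

```bash
python3 plate.py | head -2
```

```text
[ 0.55725574 -0.11651732  0.04306616] [-0.70544658 -2.38708653  0.03767718] to stop (array([ 0.0013, -0.0141, -0.0019]), np.float64(-0.2))
bar/nose {-48: 49, -45: 50, -42: 49, -39: 49, -36: 50, -33: 43, -30: 50, -27: 52, -24: 54, -21: 54, -18: 52, -15: 50, -12: 52, -9: 54, -6: 54, -3: 49, 0: 50, 3: 51, 6: 54, 9: 51, 12: 50, 15: 50, 18: 51, 21: 53, 24: 52, 27: 49, 30: 48, 33: 42, 36: 38, 39: 38, 42: 59, 45: 97, 48: 107, 51: 109, 54: 108}
```

Request:
jog_arm:
  targets:
    - [0,-0.002,0,0]
    - [0,-0.004,0,0]
    - [0,-0.006,0,0]
    - [0,-0.008,0,0]
    - [0,-0.01,0,0]

```text
time: 17.4
tool_pos: [0.5592, -0.1073, 0.0431]
tool_rot: [0.001, 0.995, -0.104, -0.0]
contact_force: [-2.7, -8.3, -0.4]
gripper_width: 0.001
```

Request:
jog_arm:
  targets:
    - [0,-0.001,0,0]
    - [0,-0.002,0,0]
    - [0,-0.003,0,0]

```text
time: 17.65
tool_pos: [0.5593, -0.1072, 0.0431]
tool_rot: [0.004, 0.995, -0.104, -0.001]
contact_force: [-4.6, -15.5, -1.2]
gripper_width: 0.001
```

Request:
jog_arm:
  targets:
    - [0,-0.001,0,0]
    - [0,-0.002,0,0]
    - [0,-0.002,0,0]

```text
time: 17.9
tool_pos: [0.5593, -0.1071, 0.0432]
tool_rot: [0.005, 0.995, -0.104, -0.001]
contact_force: [-5.3, -17.9, -0.8]
gripper_width: 0.0
```

The finger now stops at -0.109, 5 mm earlier than before. Measure the plate from the wrist camera and the side camera before deciding.

```bash
cat > wp.py <<'E'
from h import *
for n in("wrist","side","top"):
    c=cams.get_calibration(n);g=cv2.cvtColor(cams.grab_frame(n),cv2.COLOR_RGB2GRAY)
    cv2.imwrite(f"pics/now_{n}.png",g)
    for z,xs in((.072,[.013,.015,.017]),(.072,[-.017,-.015,-.013]),(.05,[.016,.0175]),(.033,[.020,.022])):
        ys=np.arange(-.13,-.068,.002);o=[]
        for y in ys:
            P=np.array([proj(c,[*l2w(x,y),z]) for x in xs],np.float32);o.append(int(cv2.remap(g,P[:,0].reshape(1,-1),P[:,1].reshape(1,-1),1).mean()))
        print(n,z,xs[0],"y-130..",o)
E
python3 wp.py
```

```text
wrist 0.072 0.013 y-130.. [116, 110, 128, 146, 146, 145, 146, 145, 145, 145, 145, 145, 145, 145, 145, 111, 41, 57, 57, 57, 45, 43, 53, 76, 77, 76, 76, 75, 75, 76, 77]
wrist 0.072 -0.017 y-130.. [162, 141, 56, 25, 28, 33, 30, 25, 25, 41, 41, 26, 55, 30, 27, 30, 31, 28, 27, 25, 46, 154, 164, 163, 161, 162, 143, 112, 102, 99, 107]
wrist 0.05 0.016 y-130.. [111, 142, 143, 143, 143, 144, 143, 142, 143, 143, 143, 143, 142, 142, 142, 141, 53, 44, 44, 44, 44, 75, 76, 76, 76, 86, 101, 102, 102, 101, 99]
wrist 0.033 0.02 y-130.. [145, 145, 146, 145, 146, 145, 145, 144, 146, 145, 145, 144, 144, 144, 145, 145, 118, 45, 46, 44, 69, 102, 104, 104, 103, 103, 105, 105, 104, 104, 103]
side 0.072 0.013 y-130.. [50, 60, 70, 80, 90, 99, 110, 120, 129, 138, 146, 150, 154, 157, 155, 150, 146, 139, 128, 117, 108, 99, 93, 91, 94, 101, 112, 121, 131, 140, 148]
side 0.072 -0.017 y-130.. [164, 165, 165, 166, 164, 163, 161, 159, 155, 152, 147, 143, 138, 135, 132, 127, 122, 117, 111, 100, 90, 80, 71, 63, 58, 53, 48, 46, 44, 45, 44]
side 0.05 0.016 y-130.. [46, 46, 47, 48, 48, 46, 45, 45, 45, 45, 45, 44, 45, 45, 45, 46, 48, 53, 57, 65, 73, 84, 96, 108, 120, 130, 140, 147, 152, 156, 158]
side 0.033 0.02 y-130.. [48, 46, 45, 44, 44, 45, 46, 46, 48, 49, 52, 57, 64, 71, 78, 88, 99, 109, 118, 122, 121, 121, 118, 113, 108, 106, 108, 108, 110, 112, 113]
top 0.072 0.013 y-130.. [31, 31, 31, 31, 31, 29, 30, 30, 29, 28, 29, 29, 29, 28, 28, 28, 28, 28, 28, 28, 29, 29, 28, 27, 27, 27, 27, 27, 26, 26, 26]
top 0.072 -0.017 y-130.. [22, 30, 30, 29, 27, 27, 27, 28, 27, 25, 26, 25, 30, 33, 28, 26, 26, 25, 25, 25, 22, 21, 18, 15, 20, 39, 60, 73, 73, 73, 74]
top 0.05 0.016 y-130.. [31, 31, 31, 30, 29, 28, 31, 30, 29, 28, 29, 28, 28, 28, 28, 27, 26, 26, 26, 27, 27, 27, 28, 27, 26, 27, 27, 26, 25, 25, 26]
top 0.033 0.02 y-130.. [31, 31, 31, 31, 30, 30, 31, 30, 29, 28, 29, 29, 29, 29, 28, 29, 29, 29, 29, 29, 29, 29, 28, 27, 27, 28, 28, 27, 27, 27, 27]
```

The wrist view has the plate's back at y = -0.098 with no gap to the guide block: home. Release slowly and watch for the plate following.

Request:
jog_arm:
  targets:
    - [0,0.001,0,0]
    - [0,0.002,0,0]
    - [0,0.003,0,0]
    - [0,0.004,0,0]
    - [0,0.005,0,0]

```text
time: 18.47
tool_pos: [0.5591, -0.1077, 0.0431]
tool_rot: [0.001, 0.995, -0.105, -0.0]
contact_force: [-1.8, -2.7, -1.1]
gripper_width: 0.001
```

Request:
jog_arm:
  targets:
    - [0,0.001,0,0]
    - [0,0.002,0,0]
    - [0,0.003,0,0]
    - [0,0.003,0,0]
    - [0,0.003,0,0]

```text
time: 18.88
tool_pos: [0.559, -0.1094, 0.0433]
tool_rot: [-0.0, 0.995, -0.104, 0.0]
contact_force: [-0.5, -0.5, 0.6]
gripper_width: 0.0
```

```bash
python3 wp.py|grep wrist;  python3 plate.py | head -1
```

```text
wrist 0.072 0.013 y-130.. [112, 115, 146, 146, 146, 146, 146, 146, 146, 145, 146, 145, 145, 145, 143, 40, 42, 58, 58, 56, 42, 47, 71, 77, 77, 76, 76, 75, 75, 74, 80]
wrist 0.072 -0.017 y-130.. [104, 37, 27, 29, 30, 28, 27, 27, 50, 27, 29, 52, 29, 26, 30, 30, 28, 26, 28, 35, 100, 164, 162, 161, 160, 136, 113, 105, 105, 114, 129]
wrist 0.05 0.016 y-130.. [127, 143, 144, 144, 144, 143, 143, 143, 143, 143, 143, 143, 142, 143, 142, 125, 40, 45, 44, 42, 44, 76, 77, 76, 88, 96, 101, 102, 101, 101, 100]
wrist 0.033 0.02 y-130.. [145, 146, 146, 145, 145, 146, 145, 145, 145, 146, 145, 145, 144, 145, 145, 145, 93, 45, 45, 44, 73, 103, 104, 104, 104, 102, 104, 104, 105, 104, 104]
[ 0.55885404 -0.10955874  0.04320879] [ 0.78116376 -0.05044891 -0.25086223] to stop (array([ 0.0012, -0.007 , -0.0018]), np.float64(-0.1))
```

Request:
jog_arm:
  targets:
    - [0,0.001,0,0]
    - [0,0.002,0,0]
    - [0,0.003,0,0]
    - [0,0.004,0,0]
    - [0,0.005,0,0]

```text
time: 19.5
tool_pos: [0.5577, -0.1148, 0.0431]
tool_rot: [-0.0, 0.995, -0.104, 0.0]
contact_force: [-0.4, -1.2, 0.5]
gripper_width: 0.004
```

Request:
jog_arm:
  targets:
    - [0,0.001,0,0]
    - [0,0.002,0,0]
    - [0,0.003,0,0]
    - [0,0.004,0,0]
    - [0,0.005,0,0]

```text
time: 19.92
tool_pos: [0.5567, -0.1197, 0.0432]
tool_rot: [0.0, 0.995, -0.104, 0.0]
contact_force: [0.2, -0.1, 0.1]
gripper_width: -0.0
```

```bash
python3 wp.py|grep wrist;  python3 plate.py | head -1
```

```text
wrist 0.072 0.013 y-130.. [141, 144, 144, 144, 144, 144, 144, 144, 144, 144, 144, 144, 144, 90, 40, 40, 41, 56, 56, 56, 46, 73, 76, 75, 75, 74, 74, 75, 75, 80, 90]
wrist 0.072 -0.017 y-130.. [28, 26, 31, 54, 26, 38, 43, 28, 28, 30, 29, 26, 27, 46, 125, 157, 150, 78, 75, 70, 69, 109, 104, 106, 116, 136, 154, 158, 158, 151, 138]
wrist 0.05 0.016 y-130.. [141, 140, 142, 141, 141, 142, 141, 140, 141, 140, 141, 141, 141, 141, 135, 42, 39, 43, 45, 44, 46, 75, 75, 79, 91, 99, 99, 101, 99, 99, 99]
wrist 0.033 0.02 y-130.. [143, 144, 145, 142, 143, 144, 143, 143, 144, 143, 143, 143, 142, 143, 143, 139, 53, 45, 46, 49, 75, 101, 102, 103, 102, 100, 103, 103, 103, 103, 102]
[ 0.55666187 -0.11962336  0.04314631] [-0.05639691 -0.29673168 -0.10409759] to stop (array([ 0.0013, -0.0173, -0.0019]), np.float64(-0.2))
```

The plate stays put (top band at -0.097…-0.091, centre -0.094 = home) while the finger is 11 mm back. Retreat further, rise, and verify.

Request:
jog_arm:
  targets:
    - [0,0.004,0,0]
    - [0,0.008,0,0]
    - [0,0.012,0,0]
    - [0,0.016,0,0]
    - [0,0.02,0,0]

```text
time: 20.53
tool_pos: [0.5524, -0.1396, 0.0431]
tool_rot: [0.0, 0.995, -0.104, -0.0]
contact_force: [-0.1, -0.4, -0.1]
gripper_width: -0.002
```

Request:
jog_arm:
  targets:
    - [0,0,0,0]
    - [0,0,-0.02,0]
    - [0,0,-0.045,0]
    - [0,0,-0.075,0]
    - [0,0,-0.105,0]

```text
time: 20.95
tool_pos: [0.5519, -0.1389, 0.1486]
tool_rot: [-0.0, 0.995, -0.104, -0.001]
contact_force: [1.2, -0.8, -0.1]
gripper_width: -0.002
```

Request:
jog_arm:
  targets:
    - [-0.03,0.01,-0.01,0]
    - [-0.07,0.02,-0.02,0]
    - [-0.11,0.03,-0.03,0]
    - [-0.11,0.03,-0.03,0]
    - [-0.11,0.03,-0.03,0]

```text
time: 21.37
tool_pos: [0.4378, -0.1459, 0.1792]
tool_rot: [0.001, 0.994, -0.105, 0.002]
contact_force: [1.0, 0.4, -0.6]
gripper_width: 0.003
```

Request:
jog_arm:
  targets:
    - [0,0,0,0]
    - [0,0,0,0]
    - [0,0,0,0]
    - [0,0,0,0]

```text
time: 21.7
tool_pos: [0.4392, -0.1455, 0.1775]
tool_rot: [-0.0, 0.995, -0.104, -0.001]
contact_force: [-0.7, 0.5, -0.0]
gripper_width: -0.0
```

```bash
python3 wp.py|egrep "wrist|top";  python3 plate.py
python3 - <<'E'
import cv2,numpy as np
a=cv2.cvtColor(cv2.imread("pics/top0.png"),cv2.COLOR_BGR2GRAY).astype(int);b=cv2.imread("pics/now_top.png",0).astype(int)
for n,(u,v) in dict(vial_a=(245,171),vial_b=(269,174),weight=(175,205),jar=(360,235)).items():
    s=np.s_[v-14:v+14,u-14:u+14];p=cv2.phaseCorrelate(np.float32(a[s]),np.float32(b[s]));print(n,np.round(p[0],2),round(p[1],2),abs(a[s]-b[s]).mean().round(1))
E
```

```text
wrist 0.072 0.013 y-130.. [162, 163, 162, 161, 161, 161, 159, 160, 159, 159, 158, 158, 153, 133, 113, 94, 79, 76, 75, 72, 89, 117, 117, 117, 116, 116, 115, 113, 113, 104, 101]
wrist 0.072 -0.017 y-130.. [158, 158, 157, 158, 159, 158, 157, 157, 156, 156, 136, 74, 73, 72, 72, 70, 71, 76, 76, 74, 74, 87, 89, 88, 87, 87, 87, 87, 84, 70, 67]
wrist 0.05 0.016 y-130.. [162, 161, 162, 161, 162, 160, 162, 160, 159, 160, 158, 159, 158, 157, 153, 134, 93, 73, 69, 68, 75, 75, 72, 72, 103, 113, 113, 113, 112, 112, 111]
wrist 0.033 0.02 y-130.. [163, 162, 163, 162, 162, 162, 161, 162, 162, 160, 160, 160, 160, 160, 158, 158, 157, 153, 130, 101, 78, 68, 72, 75, 74, 70, 88, 113, 113, 112, 113]
top 0.072 0.013 y-130.. [167, 167, 167, 167, 167, 167, 167, 167, 167, 167, 167, 166, 166, 166, 166, 143, 100, 57, 56, 59, 87, 109, 105, 88, 88, 96, 104, 109, 108, 108, 109]
top 0.072 -0.017 y-130.. [164, 163, 162, 163, 163, 163, 163, 163, 163, 163, 163, 163, 164, 163, 161, 137, 80, 41, 35, 33, 58, 70, 65, 57, 57, 62, 67, 70, 69, 69, 69]
top 0.05 0.016 y-130.. [167, 166, 167, 167, 167, 166, 166, 166, 167, 167, 1
[... 450 characters left out ...]
, -36: 50, -33: 48, -30: 47, -27: 47, -24: 51, -21: 51, -18: 49, -15: 47, -12: 48, -9: 51, -6: 51, -3: 47, 0: 48, 3: 50, 6: 51, 9: 48, 12: 46, 15: 46, 18: 48, 21: 51, 24: 47, 27: 46, 30: 45, 33: 39, 36: 36, 39: 33, 42: 53, 45: 90, 48: 99, 51: 102, 54: 102}
plate far half {-160: 167, -157: 167, -154: 166, -151: 167, -148: 165, -145: 164, -142: 164, -139: 166, -136: 166, -133: 167, -130: 168, -127: 167, -124: 167, -121: 167, -118: 167, -115: 166, -112: 168, -109: 166, -106: 167, -103: 166, -100: 146, -97: 60, -94: 51, -91: 64, -88: 100, -85: 83, -82: 72, -79: 86, -76: 107, -73: 106}
vial_a [-0.03 -0.03] 0.99 10.9
vial_b [0. 0.] 1.0 11.2
weight [-0.08 -0.09] 0.99 12.0
jar [-0.09 -0.12] 0.97 8.8
```

The top view has the plate at -0.094 (travel 0.096, home), the nose inside the keeper, and the bystanders unmoved. Hand in.

```bash
python3 -c "
from plant import manip
print(manip.job_done())"
```

```text
the job is handed in; nothing more can be done
None
```

The shaft is locked: the bar is through the disc's slot and fully home. I handed the job in at about 22 s, with the robot well clear of everything.

- **Disc:** I pushed the peg clockwise from about 0.53 rad to within about 0.02 rad of zero, with a contact force of a few newtons.
- **Bar, first push:** It reached a hard stop at about 10 N. I then backed off quickly and a look showed the bar had come back to about 0.073 m of travel. I did not find out why.
- **Bar, second push:** I pressed it to the stop again, up to about 18 N, and this time withdrew in 1 mm steps. The fingertip stopped about 5 mm earlier than on the first push, which I also could not explain. The camera readings still put the plate at home.
- **Last checks:** After I had withdrawn, the top camera put the plate's centre at y ≈ -0.094 m, which is travel 0.096 m. The nose was inside the keeper and the force reading was about zero. In the top view the vials, weight and jar had shifted by less than 0.15 pixel.
- **Limit of the checks:** I had used up the 12 pictures by then, so the final state was checked from camera brightness readings, not seen in a picture.

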